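# Set up the portable bench supply on its sprung handle stand

### The job

Carry the small bench power supply by its handle from between the two boxes to the rubber mat and stand it there on its back bumpers, face up, with the handle still up; let go of it. Push the sprung handle over its dead centre, towards the underside of the case, until it snaps against its other stop, with the supply still standing. Then take the supply by its body and gently lay it over so that it rests on the mat on the handle and its back edge, like on a stand, with its face tilted up and looking squarely towards the front of the mat; let go of it, and leave the two boxes where they are.

Things in the scene. Friction and masses are not known exactly. Their poses are not given: they have to be found in the camera images.
- supply_centre (a point): Middle of the grey supply case: x from underside to top cover 110 mm (x points away from the robot at the start), y width 60 mm (64 over the bumpers, 76 over the handle's hubs), z from back bumpers to face. It starts standing on the bumpers, 70 mm under this point; face 71 mm over it, dials and posts to 82. About 0.76 kg; back bumpers' lower corner at x -57, z -70
- handle_grip (a point): Middle of the black ribbed grip of the U-shaped handle, 62 mm long along y, 14 x 16 mm thick; with the handle up it is 125 mm over supply_centre and 45 mm clear of the face. Its two flat steel arms (10 mm wide) run outside the case's sides to hubs (21 mm across) at x 0, z +30 of supply_centre; grip 95 mm from that pivot
- handle (a joint): Handle angle, rad: 0 up in front of the face (start), swings towards the underside (-x) to its stop at 2.1, grip below the underside. An over-centre spring drives it to the nearer stop, dead centre 1.05: needs about 1.4 N at the grip at first, fading to nothing at dead centre. Over 2 N at the grip can tip the case. When over, the sides are clear beyond x +20 mm of supply_centre
- bench_mat: Black rubber mat fixed to the worktop at its left end, 240 mm (x) x 210 mm (y) x 3 mm, steel stud in its back right corner. Origin: its centre, on the worktop; x points from its front (robot's side) to its back, y left. The monitor's left corner hangs 0.31 m over the bench at x 0.69, y up to 0.17; a rack post stands at x 0.55, y 0.43
- mat_back (a point): Middle of the mat's back edge, on its top, 120 mm behind its centre. Laid properly, the supply's face looks the other way, to the mat's front; its z axis then leans 0.98 rad from vertical (face 34 degrees up), supply_centre is 90 mm over the worktop, the grip's contact 31 mm in front of it and the back edge 26 mm behind it
- box_right: Brown carton 118 x 70 x 42 mm close beside the supply on its right; origin under its centre, long side roughly along the supply's x. About 10 mm of space between
- box_left: Purple carton 128 x 85 x 52 mm close beside the supply on its left; origin under its centre, long side roughly along the supply's x. About 10 mm of space between
Not all that is in view belongs to the job. Of the things that look like the part that bears supply_centre, the smaller one is meant.

How it is judged:
By the outcome, as a careful person would: the job done as asked, in the order asked, and still so for the second after the job is handed in, with the robot touching nothing.
It also fails if it takes over 72 s, if anything falls off the work surface, if the arm or the gripper's body presses on something with over 40 N, if the wrist force passes 120 N, or if a joint passes its speed limit or range.

### The arm

A 7-joint arm with a two-finger parallel gripper is mounted at the origin on a cart in front of the work surface, level with it; the furniture and walls round the work are solid. World frame = base frame: x ahead of the robot, y to its left, z up, the work surface at z = 0. Lengths are in m, angles in degrees, forces in N, time in s.
With the tool pointing down it reaches from about 0.4 to 0.85 m from the base axis. Payload 10.4 kg.
Tool frame: the origin (TCP) lies at the very end of the fingers, on their centre line; the grasp point (between the pads) lies 19 mm behind it; y points along the fingers, z is the direction in which the jaws open and shut, and the axes are right-handed (so a half turn about y gives the same grasp; the last joint's range is limited). The gripper opens to 87 mm and grips with 3 to 60 N. Pads are 19 mm wide; open, the fingers measure 117 mm over their backs; the gripper's body (75 mm by 190 mm) begins 51 mm behind the grasp point.
Start: joints at [61.902, 19.034, -3.707, 83.658, 1.238, 77.344, -5.071], TCP at [0.282, -0.558, 0.193] pointing down, gripper open.
Joint ranges: [-148.97, 148.97], [-28.65, 121.19], [-84.17, 76.75], [9.2, 138.47], [-72.65, 252.65], [3.7, 117.97], [-149.18, 149.18]. Speed limits (degrees/s): [127.2, 127.2, 159.86, 159.86, 180, 180, 180].

### API

Orientations are given as a 3x3 rotation matrix whose columns are the frame's x, y, z axes.
In Python, from cell import r gives the robot as it stands. Calls block until the motion is done:
- r.move_ptp(position, orientation): joint-space move of the TCP to a pose.
- r.move_l(position, attitude=None, max_speed=0.15): straight line of the TCP; attitude=None keeps the orientation; max_speed is the mean speed in m/s.
- r.move_j(angles): joint-space move.
- r.move_gripper(opening, grasp_force=None): opening from 0.0 (shut) to 1.0 (fully open); grasp_force is the grip in N (None keeps the last); returns when the fingers have stopped.
- r.pause(seconds).
- r.inverse_kinematics(position, orientation): joint angles nearest the present ones, or None.
- r.snapshot(name): name is "scene" or "top" or "wrist"; returns a dict with "frame" (480x640x3 uint8, red, green, blue), "K" (3x3 intrinsics, pixels), "distortion" ([k1, k2, p1, p2, k3] as OpenCV has them; the pictures are not rectified), "eye" and "rotation" of the camera in the world. Camera axes: x right, y down, z forward; pixel columns grow to the right and rows downward; lengths in m; the calibration is good to about 2 mm. A picture is of the moment at which its call begins. There is no depth.
A pose or a line that the arm cannot do raises r.PlanningError and nothing moves.
- r.hand_in(): hands the job in, once; it reports no verdict.
Trained networks look in a picture, given as the dict that the camera call returned (one of the last four; its "shot" number tells which), for a name from the list of things; names that differ only in an ending like _2 or _b are one class to them, and where a whole thing is asked for, a point or a joint stands for the part that bears it (a point fixed in the world has none). Each returns a list of dicts, best first, with "conf" (0 to 1); they miss things now and then, are a little off and sometimes report something else, mostly with a low value. They report only what shows in the picture. A call takes as long as a camera call. They do not tell look-alikes from the thing itself.
- r.cut_out(label, picture): "mask" (480x640 bool, what is visible of it).
- r.tip_of(label, picture): "point" ([x, y, z] in m, in the coordinates of the camera as it stood for that picture, good to about 4 mm: a listed point, or the origin of a listed thing).
Readings, each from a call of its own:
- r.current_time(): time.
- r.current_qpos(): joint angles.
- r.current_qd(): joint speeds.
- r.current_joint_efforts(): joint torques, N m.
- r.current_tool_pos(): TCP position.
- r.current_ee_rot(): TCP orientation.
- r.current_force(): force on the tool from outside, world axes, zero at the start.
- r.current_wrist_torque(): the same for the moment, N m.
- r.current_gripper_width(): opening from 0.0 (shut) to 1.0 (fully open).
Only numpy, scipy, OpenCV 4.12 (cv2) and the standard library are available. Lean on these libraries where they do the work, as an engineer would, in place of code of your own. Each camera call takes 0.05 s, during which the arm holds its last target. There are 200 camera calls.

## Working session

There is one attempt and no reset: what is moved stays moved. The work goes in short steps, each a Python script; the robot and the scene stay as the last script left them, time stands still between calls to the robot, and variables do not carry over. Pictures are saved under pics/ and viewed, about 8 in all and at most 12, crops included, and the job is handed in when it is done.

```bash
ls; mkdir -p pics
cat > h.py <<'E'
from cell import r
import numpy as np, cv2
def save(p,n): cv2.imwrite(f"pics/{n}.png",p["frame"][:,:,::-1])
def w(p,pt): return np.array(p["eye"])+np.array(p["rotation"])@np.array(pt)
def px(p,P):
    R=np.array(p["rotation"]); c=R.T@(np.array(P,float)-np.array(p["eye"]))
    return cv2.projectPoints(c.reshape(1,3),np.zeros(3),np.zeros(3),np.array(p["K"]),np.array(p["distortion"]))[0].ravel()
E
python3 - <<'E'
from h import *
ims=[]
for c in("scene","top"):
    p=r.snapshot(c); save(p,c+"0"); ims.append(p["frame"])
    print(c,p["eye"],np.round(p["rotation"],2).tolist())
    for l in("supply_centre","handle_grip","bench_mat","mat_back","box_right","box_left"):
        try:
            print(l,[(round(d["conf"],2),np.round(w(p,d["point"]),3).tolist(),px(p,w(p,d["point"])).round().tolist()) for d in r.tip_of(l,p)][:4])
        except Exception as e: print(l,e)
print(r.current_time(),r.current_ee_rot(),r.current_tool_pos())
E
```

```text
pics
scene [-0.48284883  0.82772179  0.85315067] [[-0.71, -0.32, 0.63], [-0.71, 0.32, -0.63], [-0.0, -0.89, -0.45]]
supply_centre [(0.85, [0.476, -0.564, 0.097], [410.0, 217.0]), (0.61, [0.465, -0.159, 0.069], [325.0, 270.0])]
handle_grip [(0.8, [0.468, -0.156, 0.195], [324.0, 229.0]), (0.66, [0.479, -0.564, 0.273], [413.0, 166.0])]
bench_mat [(0.95, [0.505, 0.218, -0.0], [208.0, 342.0])]
mat_back [(0.57, [0.627, 0.233, 0.0], [175.0, 324.0])]
box_right [(0.95, [0.428, -0.234, 0.001], [352.0, 286.0])]
box_left [(0.84, [0.497, -0.074, -0.001], [295.0, 299.0])]
top [ 0.37770296 -0.14286853  1.34250346] [[0.02, -0.99, 0.13], [-1.0, -0.02, 0.01], [-0.0, -0.13, -0.99]]
supply_centre [(0.66, [0.5, -0.069, -0.003], [288.0, 249.0])]
handle_grip [(0.93, [0.479, -0.561, 0.275], [517.0, 251.0]), (0.6, [0.469, -0.152, 0.194], [321.0, 256.0])]
bench_mat [(0.8, [0.503, 0.22, 0.003], [177.0, 245.0])]
mat_back [(0.65, [0.625, 0.235, 0.007], [174.0, 199.0])]
box_right [(0.75, [0.431, -0.232, 0.003], [352.0, 277.0]), (0.48, [0.505, 0.224, 0.005], [176.0, 244.0])]
box_left [(0.86, [0.499, -0.072, 0.001], [290.0, 249.0])]
0.7 [[-8.92556423e-01  6.25762991e-05  4.50935724e-01]
 [-4.50935728e-01 -8.35630735e-05 -8.92556420e-01]
 [-1.81713024e-05 -9.99999995e-01  1.02802647e-04]] [ 0.28186546 -0.55785888  0.1927874 ]
```

View pics/scene0.png

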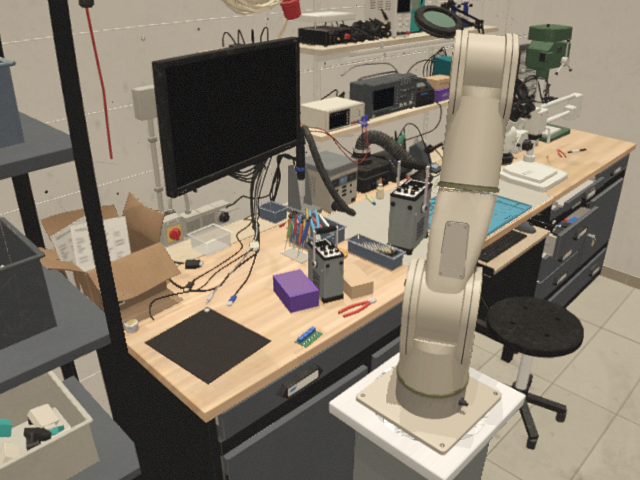

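View pics/top0.png

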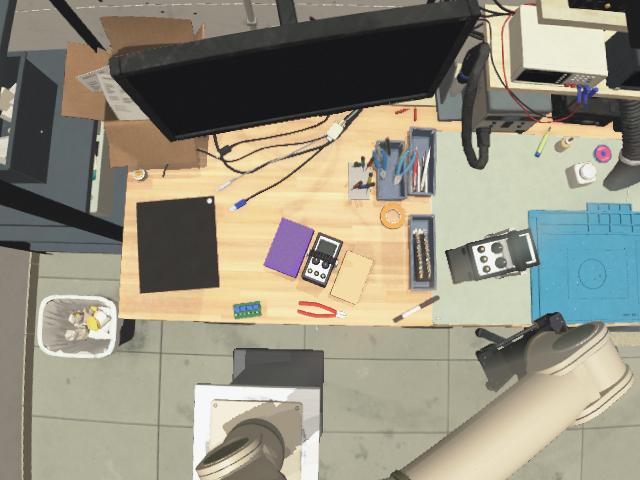

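The small supply is between the cartons at scene (325,270) / top (321,258). Its look-alike is the larger supply at scene (408,215) / top (492,255), which stands alone on the right. I choose the smaller one, which has a carton on each side. Next I'll measure the mat and take a close wrist view.

```bash
cat >> h.py <<'E'
def ray(p,uv,z):
    uv=np.array(uv,float).reshape(-1,1,2)
    n=cv2.undistortPoints(uv,np.array(p["K"]),np.array(p["distortion"])).reshape(-1,2)
    d=np.c_[n,np.ones(len(n))]@np.array(p["rotation"]).T
    e=np.array(p["eye"]); return e+d*((z-e[2])/d[:,2])[:,None]
def rect(p,label,z):
    m=r.cut_out(label,p)[0]["mask"].astype(np.uint8)
    c=max(cv2.findContours(m,0,1)[0],key=cv2.contourArea)
    return cv2.minAreaRect((ray(p,c.reshape(-1,2),z)[:,:2]*1000).astype(np.float32))
def Rd(yaw,tilt=0,zx=True):
    """tool down; zx: jaws along supply x, else along supply y. tilt: rot about supply y (rad, negative leans top to front)"""
    from scipy.spatial.transform import Rotation as Ro
    z=np.array([1,0,0.]) if zx else np.array([0,1.,0]); y=np.array([0,0,-1.])
    R=np.c_[np.cross(y,z),y,z]
    return (Ro.from_euler('z',yaw)*Ro.from_euler('y',tilt)).as_matrix()@R
E
python3 - <<'E'
from h import *
p=r.snapshot("top"); print("mat",rect(p,"bench_mat",.003)); 
p=r.snapshot("scene"); print("mat",rect(p,"bench_mat",.003))
t=r.current_time()
r.move_l([.282,-.558,.37],max_speed=.3)
yaw=-.2
for y in (yaw,yaw+np.pi):
    q=r.inverse_kinematics([.44,-.155,.36],Rd(y)); print(y,q)
    q2=r.inverse_kinematics([.44,-.155,.36],Rd(y,0,False)); print(y,q2)
E
```

```text
mat ((506.1532287597656, 222.34109497070312), (242.1639404296875, 210.9878387451172), 5.987096309661865)
mat ((502.55096435546875, 220.15841674804688), (241.53941345214844, 211.27903747558594), 5.463653564453125)
-0.2 [ 41.20155258  -1.99880122 -26.2300029   87.72114557  -0.88551226
  94.07149059   3.46333928]
-0.2 [ 44.43484535  -1.89316948 -29.34852215  87.58373935  -0.93009475
  94.06606064  93.57457429]
2.941592653589793 None
2.941592653589793 [ 36.79992542  -2.15014151 -21.99102195  87.91314831  -0.80702799
  94.08028216 -86.6936717 ]
```

Run:
```python
from h import *
r.move_ptp([.44,-.155,.36],Rd(-.2))
p=r.snapshot("wrist"); save(p,"w1"); print(p["eye"],np.round(p["rotation"],2).tolist())
for l in("supply_centre","handle_grip","box_right","box_left"):
    for d in r.tip_of(l,p)[:2]:
        P=w(p,d["point"]); print(l,round(d["conf"],2),P.round(4),px(p,P).round())
for l,z in(("box_right",.042),("box_left",.052)): print(l,rect(p,l,z))
for l in("handle_grip","supply_centre"):
    m=r.cut_out(l,p)[0]["mask"]; ys,xs=np.where(m); print(l,m.sum(),xs.min(),xs.max(),ys.min(),ys.max())
print(r.current_time(), np.linalg.norm(r.current_force()))
```

```text
[ 0.45584545 -0.0820773   0.55174395] [[0.98, -0.19, -0.06], [-0.2, -0.94, -0.27], [-0.0, 0.28, -0.96]]
handle_grip 0.59 [ 0.4735 -0.1558  0.1911] [350. 208.]
box_right ((431.9830017089844, -228.42369079589844), (77.7345962524414, 121.20793151855469), 69.15628814697266)
box_left ((501.6755676269531, -72.88420104980469), (85.72276306152344, 129.8012237548828), 70.23070526123047)Traceback (most recent call last):
  File "<stdin>", line 9, in <module>
IndexError: list index out of range
```

View pics/w1.png

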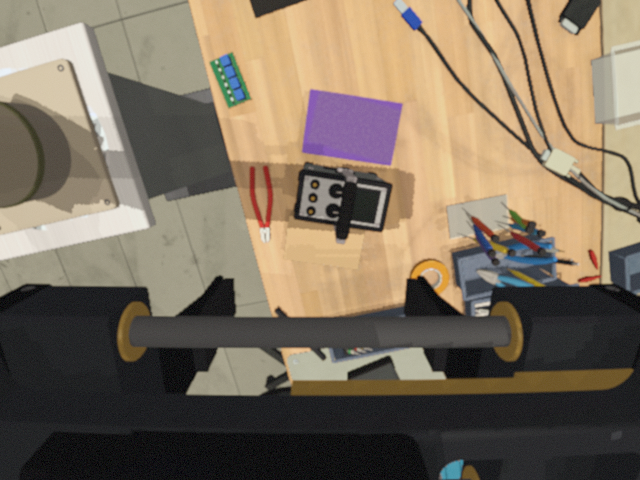

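The wrist view shows the small supply face-up at (343,197) between the purple box (352,127) and the brown box (325,245), with the handle up at (347,207). I'll check it with a close crop, overlaying the model at yaw -20°.

```bash
cat >> h.py <<'E'
from scipy.spatial.transform import Rotation as Ro
def pose(P,yaw,tilt=0): 
    M=(Ro.from_euler('z',yaw)*Ro.from_euler('y',tilt)).as_matrix()
    return lambda v: np.array(P)+M@(np.array(v,float)/1000)
def overlay(p,f,name,a=0.,s=5,win=(120,96)):
    c=px(p,f([0,0,71])).round().astype(int); x0,y0=c-np.array(win)//2
    im=cv2.resize(p["frame"][y0:y0+win[1],x0:x0+win[0],::-1],None,fx=s,fy=s,interpolation=2)
    def pl(pts,col):
        q=np.array([(px(p,f(v))-[x0,y0]+.5)*s for v in pts]).astype(np.int32); cv2.polylines(im,[q],False,col,1)
    pl([(-55,-30,71),(55,-30,71),(55,30,71),(-55,30,71),(-55,-30,71)],(0,255,0))
    gx,gz=-95*np.sin(a),30+95*np.cos(a)
    pl([(gx,-31,gz),(gx,31,gz)],(0,0,255)); pl([(0,-38,30),(gx,-38,gz)],(255,255,0)); pl([(0,38,30),(gx,38,gz)],(255,255,0))
    pl([(-57,-32,-70),(57,-32,-70),(57,32,-70),(-57,32,-70),(-57,-32,-70)],(255,0,255))
    cv2.imwrite(f"pics/{name}.png",im)
E
python3 - <<'E'
from h import *
p=r.snapshot("wrist")
q=ray(p,[(295,218),(383,231),(303,166),(390,178)],.141)[:,:2]
print(q.round(4).tolist(), [np.degrees(np.arctan2(*(b-a)[::-1])).round(1) for a,b in((q[0],q[1]),(q[2],q[3]))])
g=ray(p,[(350,174),(342,240)],.195)[:,:2]; print(g, g.mean(0))
overlay(p,pose([.471,-.155,.07],-.35),"c1")
E
```

```text
[[0.4084, -0.1628], [0.5107, -0.2002], [0.431, -0.1042], [0.5285, -0.138]] [np.float64(-20.1), np.float64(-19.1)]
[[ 0.47951004 -0.11844196]
 [ 0.45878701 -0.18559707]] [ 0.46914852 -0.15201952]
```

View pics/c1.png

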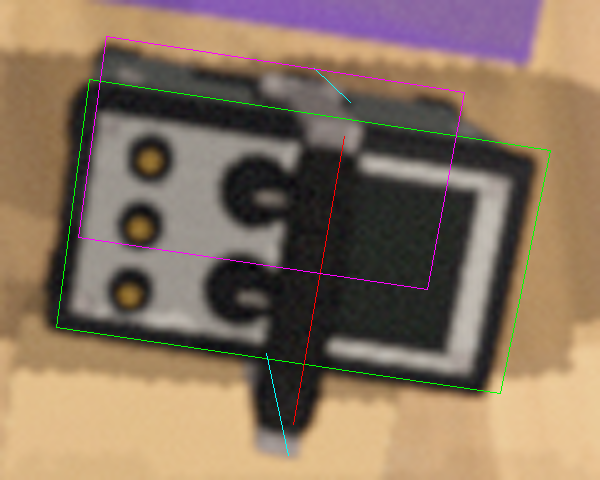

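The choice is confirmed. The fit needs a shift of about 2.5 mm towards -x and a yaw of about -19.8°. Grasp and lift next.

Run:
```python
from h import *
R=Rd(-.345); x,y=.4685,-.1545
r.move_gripper(.6)
r.move_ptp([x,y,.26],R)
r.move_l([x,y,.176],max_speed=.1)
print("F",r.current_force())
r.move_gripper(0.,35); print("w",r.current_gripper_width()*87)
print("F",r.current_force())
r.move_l([x,y,.186],max_speed=.03); print("F",r.current_force())
r.move_l([x,y,.275],max_speed=.1); print("F",r.current_force(),r.current_gripper_width()*87,r.current_time())
p=r.snapshot("scene"); save(p,"s2"); cv2.imwrite("pics/s2c.png",cv2.resize(p["frame"][100:340,180:480,::-1],None,fx=2,fy=2))
yaw=.1; M=pose([.5045,.221,0],yaw)
for dx in(20,40):
  P=M([dx,0,0]); print(dx,P)
  for zx in(True,False):
    for k in(0,np.pi):
      print(zx,k,r.inverse_kinematics([P[0],P[1],.28],Rd(yaw+k,0,zx)))
# feasibility of the body grasp for each tilt offset
  for t0 in(0,.2,.35,.5):
    out=[]
    for k in(1,-1):
      for th in(0,-.49,-.98):
        cz=.003
        # corner fixed
        cor=P+np.array([0,0,cz])+pose([0,0,0],yaw)([-57,0,0])
        f=pose([0,0,0],yaw,th); C=cor-f([-57,0,-70])
        g=C+f([36,0,50]); Rt=Rd(yaw,th+t0,False)@np.diag([k,1,k]); tcp=g+Rt[:,1]*.019
        q=r.inverse_kinematics(tcp,Rt); out.append(None if q is None else np.round(q).astype(int).tolist())
    print(t0,out)
```

```text
F [ 0.98250746 -0.33513085  0.77531013]
w 0.43202099600152843
F [-0.71095702 -0.36132656  0.11875643]
F [-0.68092628  0.03497332 -0.17615527]
F [-0.21236782 -0.98670543 -0.80986141] 0.33024868875911756 8.6583
20 [0.52440008 0.22299667 0.        ]
True 0 [ 16.14447077  17.46451402 -54.63083955  81.93319353  14.17615289
  87.8141283  -32.02292003]
True 3.141592653589793 [ 25.78880034  23.87444589 -71.07043062  81.54302846  22.5102728
  90.26428031 142.18615783]
False 0 [ 14.15220286  16.65972752 -51.73515305  82.02177436  13.02059676
  87.54380738  58.77915963]
False 3.141592653589793 [  12.33698514   16.00993347  -49.17483084   82.10460834   12.05963632
   87.3312597  -120.55401639]
0 [[13, 29, -51, 91, 23, 71, 53], [20, -7, -54, 123, 13, 38, 51], None, [7, 26, -43, 92, 19, 70, -124], [49, -17, -77, 122, -8, 36, -110], None]
0.2 [[9, 38, -50, 80, 22, 85, 55], [18, 3, -52, 113, 13, 51, 55], None, [4, 35, -41, 80, 17, 83, -122], [29, 4, -64, 113, 15, 51, -126], None]
0.35 [[6, 44, -49, 72, 21, 94, 56], [17, 10, -52, 106, 14, 61, 56], [-11, -20, -34, 137, 22, 33, 33], [2, 41, -40, 72, 16
[... 754 characters left out ...]
0.6549912 ]
0 [[12, 31, -52, 88, 25, 73, 53], [20, -3, -55, 120, 18, 38, 49], None, [6, 28, -42, 89, 19, 71, -123], [53, -9, -83, 120, 5, 36, -120], None]
0.2 [[8, 40, -50, 77, 24, 86, 55], [18, 6, -53, 111, 16, 52, 53], None, [3, 37, -40, 77, 18, 84, -121], [25, 8, -60, 111, 18, 52, -128], None]
0.35 [[5, 47, -49, 68, 23, 96, 56], [16, 13, -52, 103, 16, 62, 55], [-1, -18, -41, 135, 19, 31, 37], [1, 44, -39, 68, 16, 94, -120], [16, 13, -52, 103, 16, 62, -125], [14, -22, -53, 135, 6, 29, -130]]
0.5 [[2, 53, -47, 58, 21, 106, 57], [14, 21, -51, 96, 17, 72, 55], [16, -16, -52, 128, 3, 38, 57], [-2, 51, -38, 59, 15, 104, -119], [12, 20, -47, 96, 15, 72, -123], [37, -25, -66, 128, -18, 38, -105]]
```

View pics/s2c.png

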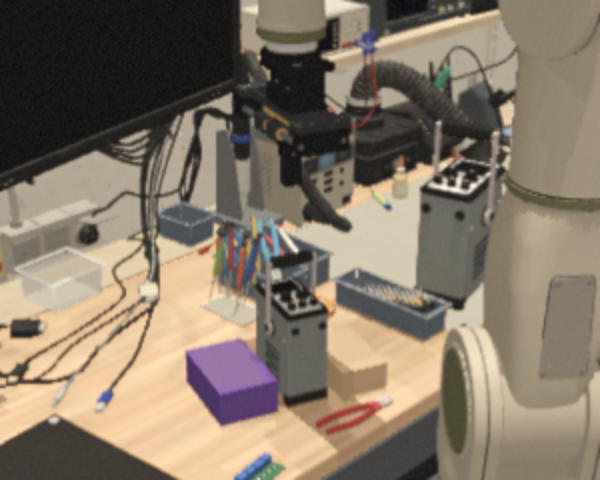

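The grasp missed. The fingers closed fully (0.4 mm), and the supply still stands between the boxes with its handle up, at crop (293,340). I'll check where the tool went relative to the grip.

Run:
```python
from h import *
print(r.current_tool_pos(),r.current_ee_rot().round(3) if hasattr(r.current_ee_rot(),'round') else r.current_ee_rot(), r.current_gripper_width())
p=r.snapshot("wrist"); save(p,"w3"); tcp=np.array(r.current_tool_pos()); print("tcp px",px(p,tcp))
for l in("handle_grip","supply_centre"):
    for d in r.tip_of(l,p)[:3]:
        P=w(p,d["point"]); print(l,round(d["conf"],2),P.round(4),px(p,P).round())
for n in("top","scene"):
    s=r.snapshot(n)
    print(n,"tcp px",px(s,tcp))
    for d in r.tip_of("handle_grip",s)[:3]:
        P=w(s,d["point"]); print(n,round(d["conf"],2),P.round(4),px(s,P).round())
save(s,"s3")
```

```text
[ 0.4681486  -0.1544259   0.27424531] [[-0.338 -0.001  0.941]
 [-0.941  0.    -0.338]
 [-0.    -1.    -0.001]] 0.010312228650887099
tcp px [318.80151339 274.56992481]
handle_grip 0.76 [ 0.4718 -0.1561  0.1931] [324. 238.]
top tcp px [322.74368376 252.91729609]
top 0.97 [ 0.4805 -0.5636  0.275 ] [518. 251.]
top 0.61 [0.6264 0.2336 0.0052] [175. 198.]
scene tcp px [323.73459689 202.32760519]
scene 0.71 [ 0.4684 -0.1572  0.1965] [324. 229.]
scene 0.68 [ 0.4669 -0.1609  0.0727] [325. 269.]
scene 0.61 [ 0.4794 -0.5611  0.2735] [413. 166.]
```

View pics/w3.png

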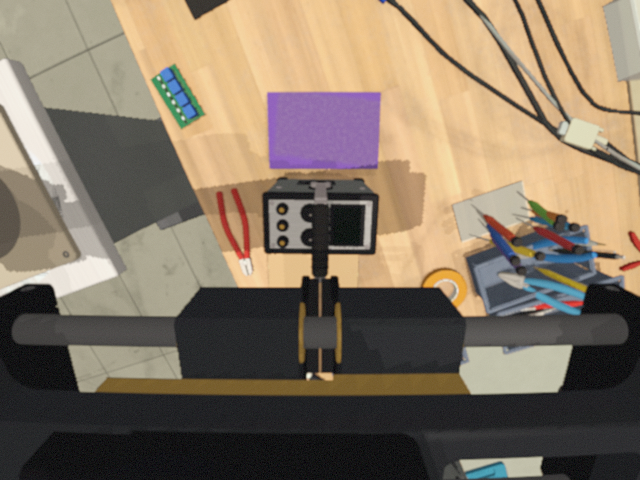

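Run:
```python
from h import *
R=Rd(-.345); x,y=.4685,-.155
print(r.current_time(),r.move_gripper(.6),r.current_gripper_width())
r.move_l([x,y,.176],max_speed=.12)
print("tcp",r.current_tool_pos(),"F",np.round(r.current_force(),2),r.current_gripper_width())
p=r.snapshot("wrist"); save(p,"w4")
print("tcp px",px(p,r.current_tool_pos()),px(p,[x,y,.195]))
im=p["frame"][150:400,150:500,::-1]; cv2.imwrite("pics/w4c.png",cv2.resize(im,None,fx=2,fy=2))
```

```text
9.0583 False 0.5977733760266397
tcp [ 0.46896264 -0.15510453  0.17674039] F [0.09 0.76 0.08] 0.6018944631334711
tcp px [318.91548296 274.58809713] [317.87309872 287.13299669]
```

View pics/w4c.png

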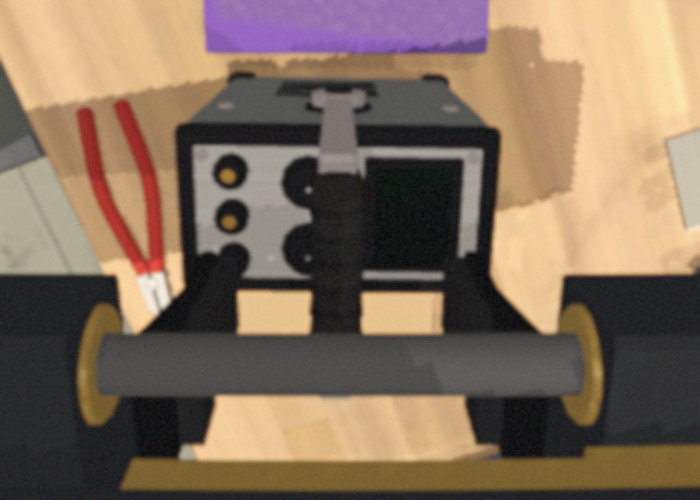

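Run:
```python
from h import *
for o in(.35,.25,.17,.1):
    print(o,r.move_gripper(o,15),r.current_gripper_width(),np.round(r.current_force(),2),r.current_time())
p=r.snapshot("wrist"); im=p["frame"][150:400,150:500,::-1]; cv2.imwrite("pics/w5c.png",cv2.resize(im,None,fx=2,fy=2))
```

```text
0.35 False 0.3506058792834871 [-0.02  0.8  -0.08] 11.8667
0.25 False 0.2505813769378531 [0.55 0.28 0.54] 12.3667
0.17 False 0.17252352879035263 [-0.89  0.    0.11] 12.8333
0.1 False 0.10558841020962265 [ 0.69 -0.48  0.9 ] 13.2833
```

View pics/w5c.png

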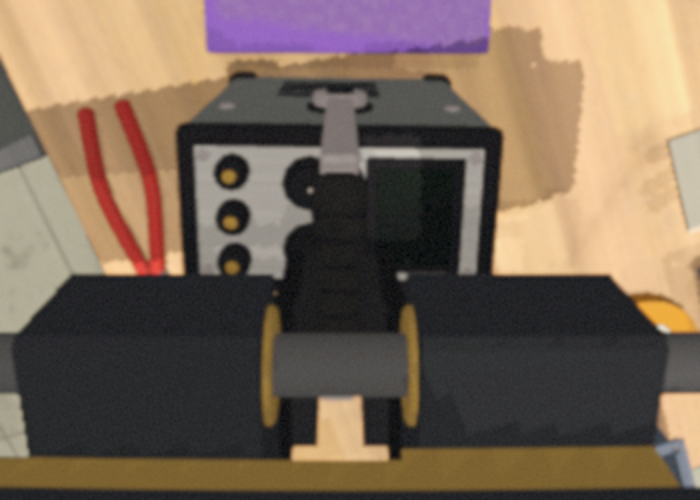

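Run:
```python
from h import *
p=r.snapshot("wrist"); s=r.snapshot("scene")
t=np.array(r.current_tool_pos()); print(t,px(p,t),px(s,t),px(s,[.4685,-.155,.195]),p["eye"])
a=cv2.resize(p["frame"][220:350,250:390,::-1],(400,371),interpolation=2)
b=cv2.resize(s["frame"][185:285,285:365,::-1],(400,500),interpolation=2)
im=np.zeros((500,800,3),np.uint8); im[:371,:400]=a; im[:,400:]=b
im=(255*(im/255.)**.5).astype(np.uint8); cv2.imwrite("pics/v9.png",im)
```

```text
[ 0.46850083 -0.15502555  0.17599317] [318.80709653 274.57185862] [323.53449068 235.86458902] [323.57837552 229.5137846 ] [ 0.49488025 -0.0832866   0.36789511]
```

View pics/v9.png

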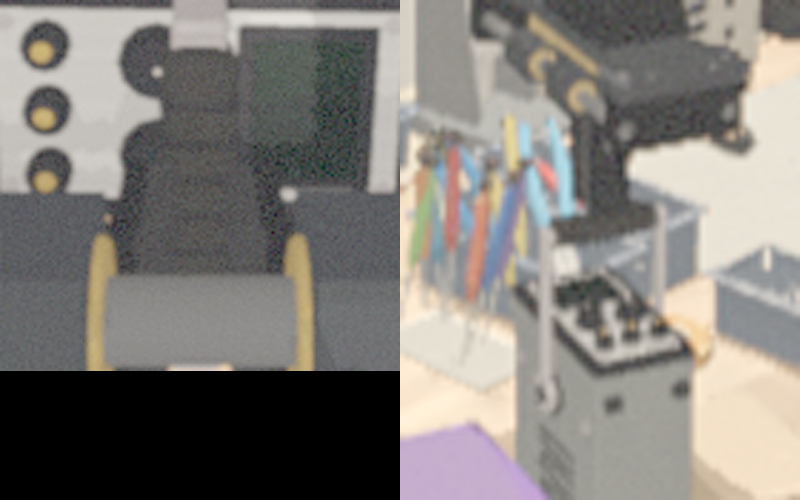

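The scene crop on the right shows the finger ends stopping at the top of the grip, near (600,207). The projected TCP is at (592,254), so the fingers seem to sit higher than reported. I'll open and go lower in steps, watching the force.

Run:
```python
from h import *
x,y=.4685,-.155
r.move_gripper(.4,20)
for z in(.170,.165,.160):
    r.move_l([x,y,z],max_speed=.05); F=np.round(r.current_force(),2); print(z,np.round(r.current_tool_pos(),4),F)
    if abs(F[2])>4: break
s=r.snapshot("scene"); b=cv2.resize(s["frame"][185:285,285:365,::-1],(400,500),interpolation=2)
print(r.move_gripper(0.,35),r.current_gripper_width(),np.round(r.current_force(),2),r.current_time())
s=r.snapshot("scene"); c=cv2.resize(s["frame"][185:285,285:365,::-1],(400,500),interpolation=2)
cv2.imwrite("pics/v10.png",(255*(np.hstack([b,c])/255.)**.5).astype(np.uint8))
```

```text
0.17 [ 0.4682 -0.1549  0.1695] [-0.09 -0.13 -0.2 ]
0.165 [ 0.4683 -0.1549  0.1646] [ 0.8   0.08 -0.02]
0.16 [ 0.4683 -0.1549  0.1596] [-0.15 -0.35  0.16]
False 0.1575362456749364 [-1.43 -1.22  0.61] 15.525
```

Gripped now (13.7 mm, matching the 14 mm grip). The finger-to-grip height offset is at least 27 mm from nominal, so I can safely go another 14 mm deeper for a full pad hold.

Run:
```python
from h import *
x,y=.4685,-.155
r.move_gripper(.4,20)
r.move_l([x,y,.146],max_speed=.05); print(np.round(r.current_tool_pos(),4),np.round(r.current_force(),2))
print(r.move_gripper(0.,40),r.current_gripper_width(),np.round(r.current_force(),2),r.current_time())
def crop(): 
    s=r.snapshot("scene"); return cv2.resize(s["frame"][165:285,285:365,::-1],(400,600),interpolation=2)
b=crop()
r.move_l([x,y,.156],max_speed=.04); print(np.round(r.current_force(),2))
r.move_l([x,y,.225],max_speed=.12); print(np.round(r.current_force(),2),r.current_gripper_width(),r.current_time())
cv2.imwrite("pics/v10.png",(255*(np.hstack([b,crop()])/255.)**.5).astype(np.uint8))
```

```text
[ 0.4682 -0.1549  0.1456] [-0.14  0.35 -0.7 ]
False 0.15503467326129491 [-2.4   0.76  2.45] 17.2167
[-0.26  1.42 -7.02]
[ 0.73 -0.26 -6.69] 0.15768788899765343 18.3917
```

View pics/v10.png

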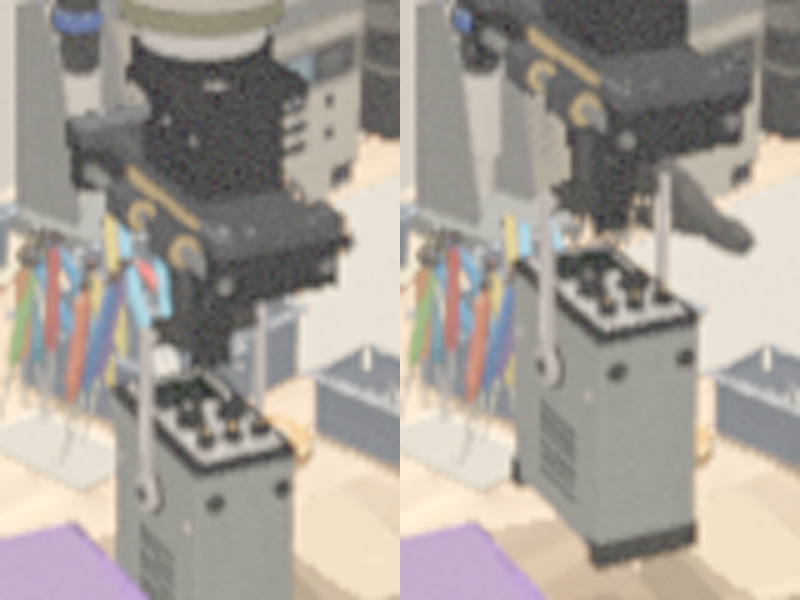

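The supply is lifted (6.9 N, grip 13.7 mm) and hangs straight. The finger ends measure about 25 mm short of the nominal TCP along the tool; I'll use that from here. Carry it to the mat.

```bash
cat >> h.py <<'E'
MY=.1; C0=pose([.5045,.221,.073],MY)([15,20,0])   # standing supply_centre
OFF=.025
def tcp_for(f,v,R,back=0.):  # put true finger end at supply point v (mm)
    return f(v)+R[:,1]*OFF
E
python3 - <<'E'
from h import *
print(C0)
x,y=.4685,-.155
r.move_l([x,y,.245],max_speed=.12)
r.move_l([C0[0],C0[1],.245],Rd(MY),max_speed=.16); print(np.round(r.current_force(),2),r.current_time())
r.move_l([C0[0],C0[1],.154],max_speed=.1)
for z in np.arange(.152,.1435,-.001):
    r.move_l([C0[0],C0[1],z],max_speed=.02); F=r.current_force(); print(round(z,4),np.round(F,1))
    if F[2]>-3: break
r.move_gripper(.45); print(np.round(r.current_force(),2))
r.move_l([C0[0],C0[1],.26],max_speed=.15)
p=r.snapshot("wrist"); t=r.snapshot("top"); s=r.snapshot("scene")
for q in(p,t,s):
    for l in("handle_grip","supply_centre"):
        for d in r.tip_of(l,q)[:2]: print(l,round(d["conf"],2),w(q,d["point"]).round(4))
overlay(p,pose(C0,MY),"c4",win=(160,120)); print(r.current_time())
E
```

```text
[0.51742839 0.24239758 0.073     ]
[ 0.52  0.03 -6.44] 21.4083
0.152 [-0.1 -0.5 -6.8]
0.151 [ 0.5 -0.1 -6.9]
0.15 [ 0.2  0.2 -7. ]
0.149 [-1.1 -0.1 -3.5]
0.148 [-3.1 -1.7  5.8]
[-0.39  0.34  0.19]
handle_grip 0.95 [0.5198 0.2415 0.1972]
handle_grip 0.82 [ 0.483  -0.5615  0.2763]
handle_grip 0.6 [0.518  0.2435 0.1974]
supply_centre 0.97 [0.5163 0.2453 0.0761]
supply_centre 0.42 [ 0.4337 -0.2315  0.002 ]
handle_grip 0.75 [0.5222 0.2405 0.1979]
handle_grip 0.52 [ 0.4766 -0.5619  0.2755]
supply_centre 0.61 [0.5169 0.2364 0.0741]
25.8167
```

View pics/c4.png

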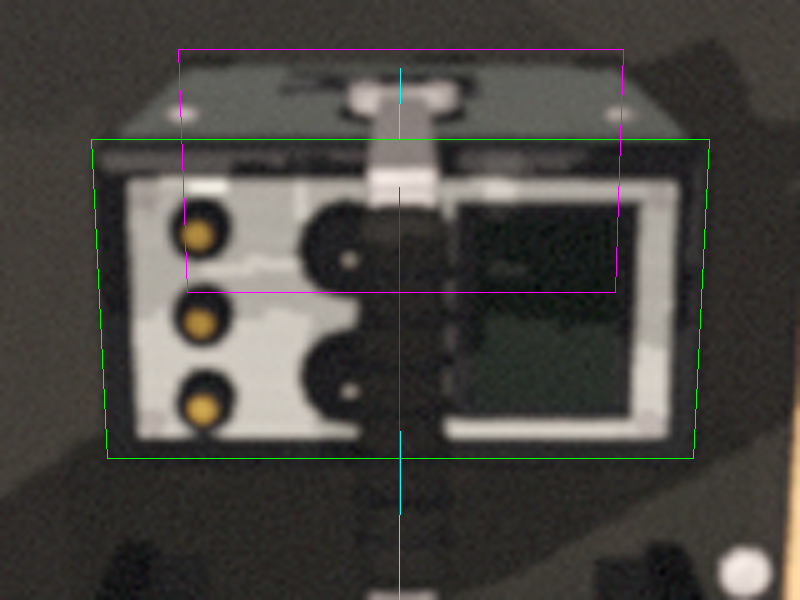

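The supply stands square on the mat. The model overlay agrees with the case edges at crop (95–705, 140–455), with the handle up. Next is the handle push with closed fingers along the arc.

Run:
```python
from h import *
f=pose(C0+[.001,0,0],MY); R=Rd(MY,0,False); T=lambda x,z: tcp_for(f,(x,0,z),R)
r.move_gripper(0.)
r.move_ptp(T(38,190),R)
r.move_l(T(38,113),max_speed=.15)
r.move_l(T(22,113),max_speed=.05)
for a in(.2,.4,.6,.8,.95,1.05,1.15,1.22):
    gx,gz=-95*np.sin(a),30+95*np.cos(a); z=max(gz-12,90 if a<.9 else 84 if a<1 else 79 if a<1.1 else 76)
    r.move_l(T(gx+(18 if a<.9 else 20),z),max_speed=.04); print(a,np.round(r.current_force(),1))
r.pause(.3)
x=r.current_tool_pos()
r.move_l(np.array(x)+[0,0,.10],max_speed=.15)
for n in("wrist","scene","top"):
    q=r.snapshot(n)
    for l in("handle_grip","supply_centre"):
        for d in r.tip_of(l,q)[:2]: print(n,l,round(d["conf"],2),w(q,d["point"]).round(4))
    if n=="scene": s=q
print("expected grip up",f([0,0,125]),"over",f([-82,0,-18]),r.current_time())
overlay(s,f,"c5",a=2.1,s=6,win=(100,90))
```

```text
0.2 [ 0.6 -0.1  0.8]
0.4 [-0.5  0.3  0.5]
0.6 [ 0.1  0.3 -0.4]
0.8 [ 0.5 -0.1 -0.1]
0.95 [-0.  -0.2  0.1]
1.05 [ 0.4 -0.5  0.3]
1.15 [ 0.5 -1.1 -1.1]
1.22 [-0.4  0.4 -0.4]
wrist handle_grip 0.82 [0.4388 0.2311 0.0535]
scene handle_grip 0.8 [0.4375 0.2314 0.0547]
scene handle_grip 0.59 [ 0.48   -0.5634  0.2704]
scene supply_centre 0.69 [0.515  0.2396 0.0742]
top handle_grip 0.88 [ 0.4796 -0.5603  0.2759]
top supply_centre 0.7 [0.5154 0.2454 0.074 ]
expected grip up [0.51842839 0.24239758 0.198     ] over [0.43683805 0.23421124 0.055     ] 34.5417
```

The handle is over: the grip measures (0.438, 0.231, 0.054) against the expected (0.437, 0.234, 0.055). The supply still stands. I'll check IK for the lay-down arc.

```bash
cat >> h.py <<'E'
CS=np.array([.5165,.241,.073])
COR=pose(CS,MY)([-57,0,-70])
def lay(th,t0,k=1,v=(35,0,42),up=0.,back=0.):
    f0=pose([0,0,0],MY,-th); C=COR-f0([-57,0,-70])+[0,0,up]
    R=Rd(MY,t0-th,False)@np.diag([k,1,k]); return C+f0(v)+R[:,1]*(OFF-back),R
E
python3 - <<'E'
from h import *
print(np.round(r.current_qpos()))
for t0 in(.3,.4,.5):
  for k in(1,-1):
    print(t0,k,[None if (q:=r.inverse_kinematics(*lay(th,t0,k,back=b))) is None else np.round(q).astype(int).tolist() for th,b in((0,.09),(0,0),(.3,0),(.6,0),(.98,0),(.98,.07))])
print(lay(0,.4),lay(.98,.4)[0])
E
```

```text
[ 28.  12. -67.  96.  11.  80.  55.]
0.3 1 [[10, 48, -64, 65, 31, 103, 49], [12, 49, -63, 76, 31, 93, 48], [19, 28, -62, 96, 25, 72, 48], [33, 4, -71, 115, 17, 50, 49], None, None]
0.3 -1 [[-59, 49, 66, 70, -42, 104, -84], [-63, 51, 66, 80, -44, 95, -81], [-82, 28, 67, 101, -27, 70, -91], [-11, 0, -27, 116, 12, 49, -128], None, None]
0.4 1 [[6, 52, -63, 57, 30, 109, 51], [10, 53, -62, 70, 30, 99, 49], [18, 33, -62, 91, 26, 79, 48], [28, 10, -67, 110, 18, 57, 49], [26, -27, -64, 133, -10, 31, 62], [-22, -25, -27, 133, 16, 46, 37]]
0.4 -1 [[-54, 54, 66, 62, -45, 112, -84], [-60, 55, 66, 75, -46, 102, -80], [-77, 34, 67, 96, -32, 78, -87], [-88, 0, 54, 115, 6, 55, -122], [10, -19, -53, 134, 9, 32, -136], [-22, -25, -27, 133, 16, 46, -143]]
0.5 1 [[2, 57, -60, 49, 29, 116, 52], [7, 56, -61, 64, 29, 105, 49], [16, 38, -63, 86, 26, 85, 48], [25, 16, -65, 106, 19, 64, 49], [30, -23, -65, 129, -11, 37, 65], [-1, -24, -40, 128, 1, 48, 54]]
0.5 -1 [[-45, 55, 54, 54, -41, 116, -89], [-56, 60, 66, 69, -48, 110, -80], [-72, 40, 66, 91, -36, 86, -85], [-95, 10, 68, 111, -8, 60, -108], [32, -24, -66, 129, -13, 37, -113], [-1, -24, -40, 128, 1, 48, -126]]
(array([0.54163832, 0.24352225, 0.09197348]), array([[ 9.16459526e-01, -3.87472873e-01, -9.98334166e-02],
       [ 9.19526660e-02, -3.88769636e-02,  9.95004165e-01],
       [-3.89418342e-01, -9.21060994e-01, -3.46944695e-18]])) [0.43185596 0.23250727 0.12088072]
```

Run:
```python
from h import *
t0=.45
r.move_gripper(1.)
P,R=lay(0,t0)
r.move_l(P+[0,0,.052],R,max_speed=.12); print(np.round(r.current_qpos()),np.round(r.current_force(),1))
r.move_l(P+[0,0,.02],max_speed=.06); print(np.round(r.current_force(),1))
r.move_l(P,max_speed=.06); print(np.round(r.current_force(),1),r.current_tool_pos(),P)
q=r.snapshot("scene")
for l in("handle_grip","supply_centre"):
    for d in r.tip_of(l,q)[:1]: print(l,round(d["conf"],2),w(q,d["point"]).round(4))
r.move_gripper(0.,25); print(r.current_gripper_width()*87,np.round(r.current_force(),1),r.current_time())
```

```text
[  5.  48. -54.  64.  22. 104.  53.] [-0.  -0.   0.6]
[ 0.5 -0.2 -0.2]
[ 0.5 -0.   0. ] [0.5403155  0.24336173 0.09217269] [0.54050533 0.24340857 0.09248882]
handle_grip 0.64 [0.4369 0.2302 0.0512]
supply_centre 0.9 [0.5153 0.2403 0.0732]
59.83278624208402 [-0.2 -0.7  0.6] 39.125
```

Run:
```python
from h import *
t0=.45
r.move_gripper(0.,40)
for th in np.linspace(.09,.98,11):
    P,R=lay(th,t0,up=.0015)
    try: r.move_l(P,R,max_speed=.06)
    except r.PlanningError as e: print("plan",th,e); break
    print(round(th,2),np.round(r.current_force(),1),np.round(r.current_qpos()),round(r.current_gripper_width()*87,1),r.current_time())
for n in("scene","top"):
    q=r.snapshot(n)
    for l in("handle_grip","supply_centre"):
        for d in r.tip_of(l,q)[:1]: print(n,l,round(d["conf"],2),w(q,d["point"]).round(4))
print("expect C",lay(.98,t0)[0], COR-pose([0,0,0],MY,-.98)([-57,0,-70]))
```

```text
0.09 [ 0.   0.7 -6.8] [  8.  46. -55.  74.  24.  94.  52.] 59.7 39.6917
0.18 [ 0.4 -1.1 -6.6] [ 11.  41. -56.  80.  24.  89.  51.] 60.0 40.0167
0.27 [ 0.8 -0.5 -6.7] [ 14.  36. -58.  86.  24.  83.  50.] 59.8 40.3417
0.36 [-0.2  0.2 -7.5] [ 17.  30. -60.  92.  24.  78.  49.] 59.8 40.6667
0.45 [ 0.4  0.7 -7.1] [ 21.  25. -63.  98.  23.  72.  48.] 59.8 40.9917
0.53 [ 0.6  0.  -6.9] [ 25.  19. -66. 104.  22.  66.  48.] 59.9 41.3167
0.62 [ 0.3 -0.1 -6.3] [ 29.  11. -69. 109.  19.  59.  49.] 59.5 41.6417
0.71 [ 0.3 -0.1 -7.2] [ 35.   2. -72. 115.  13.  52.  52.] 59.8 41.9917
0.8 [ 0.7 -0.1 -6. ] [ 36.  -9. -70. 120.   2.  45.  59.] 59.5 42.375
0.89 [ 0.7  0.9 -6.6] [ 30. -17. -65. 126.  -5.  40.  62.] 59.7 42.7
0.98 [ 0.6 -0.3 -6.5] [ 26. -24. -63. 131.  -8.  34.  62.] 59.2 43.025
scene supply_centre 0.96 [ 0.4774 -0.5638  0.1009]
top handle_grip 0.73 [0.432  0.2355 0.0919]
top supply_centre 0.85 [0.4346 0.2365 0.0932]
expect C [0.430799   0.23240122 0.12022211] [0.43353204 0.23267544 0.08932993]
```

Run:
```python
from h import *
P=np.array(lay(.98,.45,up=.0015)[0])
for k in range(1,12):
    r.move_l(P-[0,0,.0007*k],max_speed=.01); F=r.current_force(); print(k,np.round(F,1),np.round(r.current_wrist_torque(),2))
    if F[2]>-1.5: break
r.move_gripper(.73,5); r.move_gripper(.95); print(np.round(r.current_force(),1),r.current_gripper_width())
x=np.array(r.current_tool_pos())
for n in("top",):
    q=r.snapshot(n)
    for l in("handle_grip","supply_centre"):
        for d in r.tip_of(l,q)[:1]: print(n,l,round(d["conf"],2),w(q,d["point"]).round(4))
try: r.move_l(x+[0,0,.10],max_speed=.1)
except r.PlanningError as e: print(e)
print(r.current_tool_pos(),r.current_time())
s=r.snapshot("scene"); t=r.snapshot("top")
for q in(s,t):
    for l in("handle_grip","supply_centre","box_left","box_right"):
        for d in r.tip_of(l,q)[:1]: print(l,round(d["conf"],2),w(q,d["point"]).round(4))
f=pose(COR-pose([0,0,0],MY,-.98)([-57,0,-70]),MY,-.98)
a=cv2.resize(s["frame"][240:420,100:300,::-1],(400,360)); b=cv2.resize(t["frame"][170:320,110:270,::-1],(400,375))
overlay(s,f,"o",a=2.1,s=4,win=(100,60)); 
im=np.zeros((600,800,3),np.uint8); im[:360,:400]=a; im[:375,400:]=b; o=cv2.imread("pics/o.png"); im[360:,:400]=o
cv2.imwrite("pics/fin.png",(255*(im/255.)**.7).astype(np.uint8))
```

```text
1 [ 0.  -0.6 -6.6] [-0.11  1.44 -0.03]
2 [-0.6  0.2 -6.3] [-0.01  1.38  0.01]
3 [ 0.2 -0.3 -6.5] [-0.04  1.42  0.03]
4 [-3.4 -2.9  2.6] [-0.52  1.1  -0.23]
[-0.6 -0.6 -0.2] 0.9543901732348639
top handle_grip 0.78 [ 0.482  -0.5586  0.2779]
top supply_centre 0.67 [0.4317 0.2339 0.0907]
[0.43049115 0.23217488 0.21817066] 46.6667
handle_grip 0.84 [0.4025 0.2265 0.0123]
supply_centre 0.65 [0.4301 0.2265 0.089 ]
box_left 0.97 [ 0.4945 -0.0736 -0.002 ]
box_right 0.71 [ 0.4306 -0.2316  0.0024]
handle_grip 0.76 [ 0.4795 -0.5573  0.2754]
supply_centre 0.86 [0.4317 0.2353 0.0901]
box_left 0.98 [ 0.498  -0.072   0.0023]
box_right 0.75 [ 0.4307 -0.2293  0.0024]
```

View pics/fin.png

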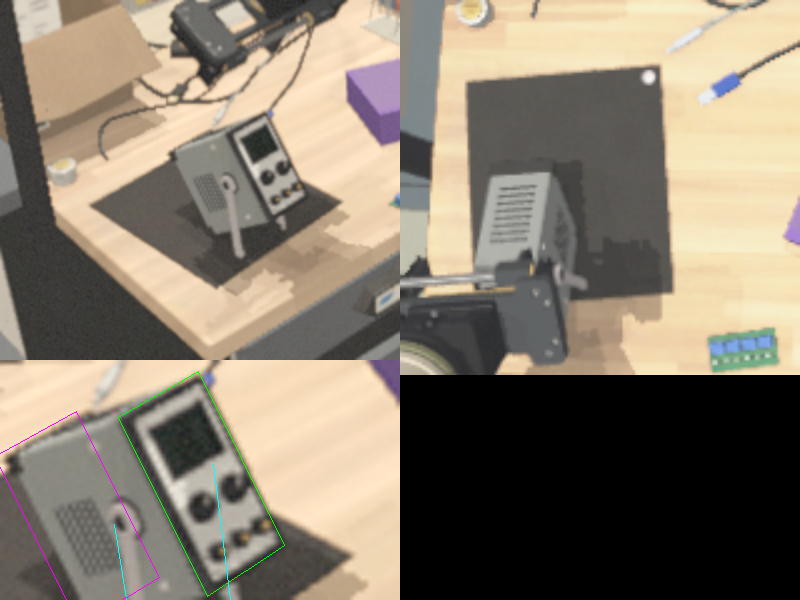

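The last picture shows the supply resting on its handle and back edge, face tilted up towards the mat's front. The model outline follows the face edges at (120–285, 375–595), the gripper is clear of it, and the boxes are in place.

Run:
```python
from h import *
r.pause(.3); print(np.round(r.current_force(),1),r.current_time()); r.hand_in()
```

```text
[0.1 0.  0.4] 47.4667
the job is handed in; nothing more can be done
```

The job is done and handed in at 47.5 s. I carried the supply to the mat by its handle, stood it up and let go. I then pushed the handle over until it snapped to its other stop. Last, I took the supply by its body, laid it over onto the handle and back edge, and let go.

**Last checks:**
- **Supply height:** its centre is 89–90 mm over the worktop, against 90 mm expected.
- **Grip height:** the grip's middle is at about 12 mm, so the handle rests on the mat.
- **Facing:** the model outline, drawn at the mat's yaw and a 0.98 rad lean, follows the face edges to within a few pixels.
- **Boxes:** both measure within about 4 mm of where they started.
- **Gripper:** it is clear of everything, with about 0 N on the tool.

**What disagreed or failed:**
- **First grasp missed:** the fingers closed on nothing because they end about 25 mm short of the reported TCP. I corrected for this in every later move.
- **Network slips:** in the last looks, the networks twice gave the larger look-alike supply's grip in the top view and once its centre in the scene view. I ignored those.
- **Camera spread:** in the final pictures the two cameras differ by about 9 mm in y on the supply's centre (0.2265 and 0.2353 m), with 0.233 m planned.

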